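# Empty the stopper sample into the green pocket

## Robot

A 7-joint arm with a two-finger parallel gripper is mounted at the origin on the work surface. World frame = base frame: x ahead of the robot, y to its left, z up, the work surface at z = 0. Lengths are in m, angles in degrees, forces in N, time in s.
With the tool pointing down it reaches from about 0.425 to 0.875 m from the base axis. Payload 4.7 kg.
Tool frame: the origin (TCP) lies at the very end of the fingers, on their centre line; the grasp point (between the pads) lies 19 mm behind it; z points along the fingers, y is the line along which they close (so a half turn about z gives the same grasp; the last joint's range is limited). The gripper opens to 87 mm and grips with 3 to 60 N. Pads are 19 mm wide; open, the fingers measure 117 mm over their backs; the gripper's body (75 mm by 190 mm) begins 51 mm behind the grasp point.
Start: joints at [65.323, 18.392, -4.016, 83.108, 1.295, 78.541, -3.26], TCP at [0.28, -0.587, 0.223] pointing down, gripper open.
Joint ranges: [-163.93, 163.93], [-17.29, 119.83], [-79.2, 71.16], [3.27, 140.29], [-89.18, 269.18], [5.43, 117.66], [-154.24, 154.24]. Speed limits (degrees/s): [147.25, 147.25, 180, 180, 180, 180, 180].

## Interface

Orientations are given as [roll, pitch, yaw] about the fixed x, y, z axes, in that order (R = Rz(yaw) Ry(pitch) Rx(roll)).
In Python, from cell import get_obs, read_camera, sign_off, silhouettes gives the robot as it stands.
- The arm moves only by the tool play_rows, never from a script. Its argument "steps" is a list that holds one entry, the list of rows, each a list of 7 numbers: the shift along the tool's x, y, z in m, then the turn, a rotation vector about the tool's x, y, z in rad, then the finger opening in m, from 0 to 0.087. A call has 1 to 12 rows; each row shifts and turns the commanded pose from where the row before left it, along the tool's axes as they then stand; what a row does not reach is not made up. A row lasts 1/10 s, in which the tool goes at most 50 mm and 8.59 degrees, less where a joint would pass 70% of its speed; a pose out of reach is approached as far as the arm can. A call is refused whole if a number of a shift passes 0.05 or a number of a turn 0.15, either way. A call with a gripper value outside its range is refused whole. The fingers move at their own pace and stop on an object; "force" is the grip in N (left out, the last holds). Time passes only in rows, so rows that do not move let the fingers close. It gives the time, the measured TCP pose, the force, the opening and the grip force at its end, in the units of the state.
- get_obs(): the state, without advancing time (a new reading comes with each control period).
- read_camera(name): name is "scene" or "side" or "wrist"; returns a dict with "frame" (384x512x3 uint8, red, green, blue), "intrinsics" (3x3 intrinsics, pixels), "view" (4x4, takes a point from world to camera coordinates). Camera axes: x right, y up, looking along -z (the intrinsics and any distortion apply to the point x, -y, -z); pixel columns grow to the right and rows downward; lengths in m; the calibration is good to about 2 mm. A picture is of the moment at which its call begins. There is no depth.
- sign_off(): hands the job in; it is judged then, once.
Trained networks look in the newest picture that a camera, given by its name, has taken for a name from the list of things; names that differ only in an ending like _2 or _b are one class to them, and where a whole thing is asked for, a point or a joint stands for the part that bears it (a point fixed in the world has none). Each returns a list of dicts, best first, with "p" (0 to 1); they miss things now and then, are a little off and sometimes report something else, mostly with a low value. They report only what shows in the picture. A call takes as long as a camera call. They do not tell look-alikes from the thing itself.
- silhouettes(camera, name): "pixels" (384x512 bool, what is visible of it) and "extent" ([left, top, right, bottom] in pixels, round what is visible of it).
The state is a dict: "time_s": time; "qpos": joint angles; "joint_velocities": joint speeds; "effort": joint torques, N m; "tool_pos": TCP position; "tool_rot": TCP orientation; "force": force on the tool from outside, world axes, zero at the start; "wrist_torque": the same for the moment, N m; "grip_width": finger opening in m; "grasp_force": force on a finger pad.
Only numpy, scipy, OpenCV 4.12 (cv2) and the standard library are available. Lean on these libraries where they do the work, as an engineer would, in place of code of your own. Each camera call takes 0.05 s, during which the arm holds its last target. There are 200 camera calls.

## Task

Swing the steel gate fully across, until it stops over the white pocket and leaves the green pocket open; only then pour all six porcelain stoppers from the orange scoop cup over its lip into the green pocket. Afterwards stand the empty cup upright on its black rubber mat, and leave the bottle, the yellow gauge and the pusher where they are.

Things in the scene. Friction and masses are not known exactly. Their poses are not given: they have to be found in the camera images.
- tray: fixed sample tray, 133 (x) x 262 (y) x 60 mm high, open on top, walls and floor 4 mm; two pockets, 125 x 125 mm inside: green on its +y side, white on its -y side, a grey wall between. Origin: centre of the underside, z up; it stands on the worktop at a changing place and yaw
- green_pocket (a point): centre of the green pocket's inner floor, 4 mm above the tray's underside; axes parallel to the tray's; the pocket's rim is 56 mm above it
- gate (a joint): angle (rad) of the steel gate, a level plate 130 x 130 x 4 mm just above the tray rim, turning about an upright pin at its corner. 0: covers the green pocket (starts at 0 to 0.45). Positive is anticlockwise from above, the plate passing on the tray's -x side, to the stop at 1.571: covers the white pocket. Friction 0.12 N m; stays where left
- gate_pivot (a point): the gate's upright pin, at the far (+x) end of the wall between the pockets, 66.5 mm from the tray's origin along the tray's +x; the point lies at the plate's top face, 66 mm above the worktop
- gate_tab (a point): middle of the gate's upright push tab: steel with a red top edge, 60 mm long, 6 thick, standing 45 mm above the plate (top 111 mm above the worktop). It lies along the line from the pin (75 to 135 mm from it; this point 105 mm), so its flat faces look along the swing. Seen from the pin it lies at tray yaw + 2.356 rad + gate angle
- cup: orange plastic scoop cup, 140 g, open on top, six stoppers inside: 154 long (x -66 to +88), 64 wide (y), 75 mm high, walls 3. Flat floor x -66 to +25, then a 24 degree ramp up to the lip at +x, no front wall. Grip it across its 64 mm width on the flat side walls (x -66 to +30), best near x -5, z 50. Origin: underside, z up. Starts on the mat, lip roughly towards the robot
- cup_lip (a point): middle of the cup's pouring lip, at x = +88, y = 0, z = 28 mm in the cup's frame. Tipped 65 to 75 degrees, lip down, the cup empties by itself
- mat: black rubber mat fixed to the worktop, 220 (x) x 150 (y) x 3 mm thick. Origin: centre of the underside
- stopper0: white porcelain swing-top stopper with a red rubber foot, 26 mm in diameter, 24 mm high, about 20 g; origin: centre of the foot's underside
- stopper1: white porcelain swing-top stopper with a red rubber foot, 26 mm in diameter, 24 mm high, about 20 g; origin: centre of the foot's underside
- stopper2: white porcelain swing-top stopper with a red rubber foot, 26 mm in diameter, 24 mm high, about 20 g; origin: centre of the foot's underside
- stopper3: white porcelain swing-top stopper with a red rubber foot, 26 mm in diameter, 24 mm high, about 20 g; origin: centre of the foot's underside
- stopper4: white porcelain swing-top stopper with a red rubber foot, 26 mm in diameter, 24 mm high, about 20 g; origin: centre of the foot's underside
- stopper5: white porcelain swing-top stopper with a red rubber foot, 26 mm in diameter, 24 mm high, about 20 g; origin: centre of the foot's underside
- bottle: brown glass beer bottle standing on the worktop, 62 mm in diameter, 230 mm high; origin: centre of its underside. To be left alone
- gauge: yellow plastic thread gauge lying on the worktop, 109 x 50 x 10 mm, flat plate with three teeth towards +x; origin: underside. To be left alone
- pusher: aluminium pusher rod with a black rubber tip lying on the worktop, 166 mm long along x (x -86 to +80 mm), 24 mm high; origin: underside, near the middle. To be left alone
Mind the look-alikes: they are no part of the job. Of the things that look like the cup, the larger one is meant.

How it is judged:
By the outcome, as a careful person would: the job done as asked, in the order asked, and still so for the second after the job is handed in, with the robot touching nothing.
It also fails if it takes over 64 s, if anything falls off the work surface, if the arm or the gripper's body presses on something with over 40 N, if the wrist force passes 120 N, or if a joint passes its speed limit or range.

## Working session

There is one attempt and no reset: what is moved stays moved. The work goes in short steps, Python scripts to look and compute and a tool call to move; the robot and the scene stay as the last step left them, time stands still between calls to the robot, and variables do not carry over. Pictures are saved under pics/ and viewed, at most 10 in all, crops included, and the job is handed in when it is done.

Besides the shell and the picture viewer there is one more tool, called after "Emit:" by a JSON object that holds its "op" and its "data", one argument or row to a line. play_rows: Moves the arm, as the interface text tells. Its arguments: {"type":"object","properties":{"steps":{"type":"array","items":{"type":"array","items":{"type":"array","items":{"type":"number"}}}},"force":{"type":"number"}},"required":["steps"]}

```bash
mkdir -p pics; ls; python3 - <<'E'
from cell import *
import cv2,numpy as np
ims=[]
for n in ["scene","side"]:
    c=read_camera(n); im=c["frame"][:,:,::-1].copy()
    print(n,c["intrinsics"].tolist(),np.round(c["view"],4).tolist())
    for k in ["tray","gate","cup","mat","bottle","gauge","pusher","gate_tab"]:
        for d in silhouettes(n,k)[:3]: print(k,round(d["p"],2),d["extent"])
    cv2.imwrite(f"pics/{n}0.png",cv2.resize(im,(800,600)))
print(get_obs())
E
```

```text
pics
scene [[397.92066487270256, 0.0, 262.9328369303018], [0.0, 397.92066487270256, 195.17776331613936], [0.0, 0.0, 1.0]] [[-0.0648, 0.9979, 0.0073, 0.0844], [-0.8208, -0.0575, 0.5684, 0.3937], [0.5676, 0.0308, 0.8228, -1.672], [0.0, 0.0, 0.0, 1.0]]
tray 0.61 [266.0, 177.1, 348.2, 227.9]
tray 0.19 [174.4, 179.8, 192.5, 227.7]
cup 0.8 [170.4, 177.6, 193.5, 228.3]
cup 0.78 [111.0, 205.2, 129.5, 239.6]
mat 0.82 [160.9, 181.4, 206.2, 239.4]
mat 0.31 [294.4, 178.3, 343.4, 217.4]
bottle 0.8 [373.5, 203.8, 410.8, 252.4]
gauge 0.7 [232.9, 253.6, 249.6, 289.0]
gauge 0.7 [346.7, 164.7, 391.9, 176.7]
pusher 0.5 [348.2, 164.5, 390.9, 176.1]
gate_tab 0.76 [294.4, 179.9, 342.1, 218.0]
side [[372.2080291830039, 0.0, 254.5728450676425], [0.0, 372.2080291830039, 192.05681369729544], [0.0, 0.0, 1.0]] [[0.994, -0.1089, 0.0077, -0.5646], [0.0743, 0.7263, 0.6833, -0.0664], [-0.08, -0.6787, 0.7301, -1.1826], [0.0, 0.0, 0.0, 1.0]]
tray 0.82 [211.0, 143.8, 268.9, 212.3]
tray 0.39 [211.5, 144.7, 260.8, 177.6]
gate 0.75 [214.5, 145.2, 264.0, 180.7]
cup 0.8 [284.1, 341.6, 334.2, 371.0]
cup 0.73 [237.1, 257.4, 
[... 297 characters left out ...]
_s': 0.9, 'qpos': array([65.32044667, 18.39357325, -4.0161439 , 83.10714586,  1.29337811,
       78.5409144 , -3.25776852]), 'joint_velocities': array([-0.05771991,  0.09238205,  0.01918702, -0.0378635 ,  0.00743812,
       -0.04813723, -0.09975603]), 'effort': array([ 3.15009847e-04, -4.91108072e+01, -4.03133221e-01, -3.12779903e+01,
       -6.36423519e-02,  3.35726130e-02,  1.60642844e-05]), 'tool_pos': array([ 0.27969638, -0.58677019,  0.22257137]), 'tool_rot': array([1.79996591e+02, 1.08566990e-03, 2.54902915e+01]), 'force': array([-0.01020689, -0.17162508, -0.12659584]), 'wrist_torque': array([ 0.01989938, -0.00059558, -0.01794275]), 'grasp_force': 0.0, 'grip_width': 0.0871612528484945}
```

View both.

View pics/scene0.png

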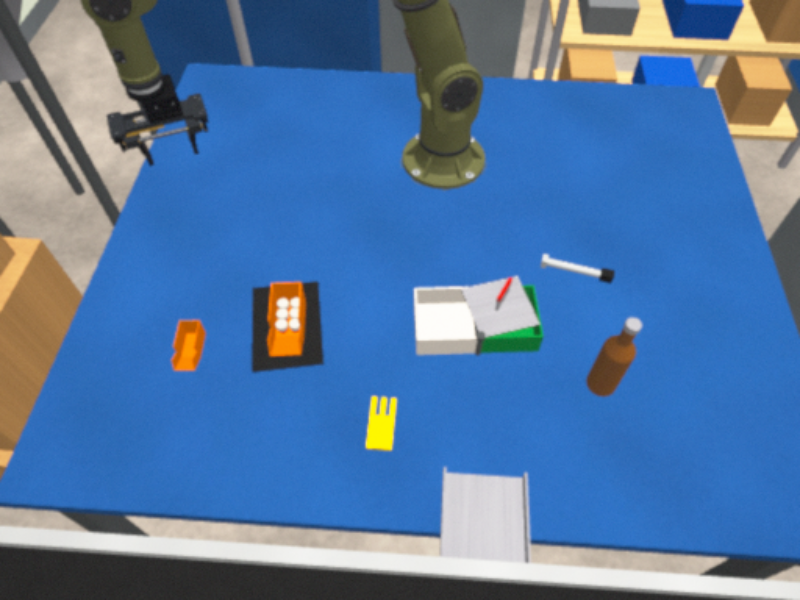

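View pics/side0.png

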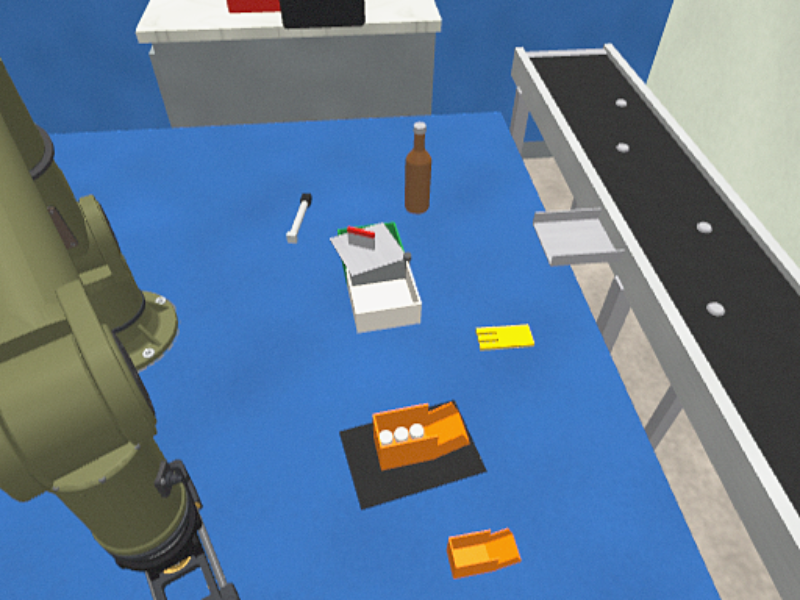

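The scene view (800 px) shows the cup with six stoppers on the mat at (287,318), its ramp end at the bottom, away from the robot. The tray runs from (415,288) to (541,350) with green on the right, and the red tab is at (504,292). The bottle is at (605,390), the pusher at (578,268), the gauge at (381,422), and the smaller look-alike cup at (187,345). The side view agrees with the ramp pointing to +x.

```bash
cat > h.py <<'E'
from cell import *
import cv2,numpy as np
from scipy.spatial.transform import Rotation as R
def ray(c,px):
    V=np.array(c["view"]);d=np.linalg.inv(c["intrinsics"])@np.array([px[0],px[1],1.]);d=np.array([d[0],-d[1],-d[2]])
    return -V[:3,:3].T@V[:3,3], V[:3,:3].T@d
def onz(c,px,z):
    o,d=ray(c,px);return np.round(o+d*(z-o[2])/d[2],3)
def proj(c,P):
    V=np.array(c["view"]);p=np.atleast_2d(P)@V[:3,:3].T+V[:3,3];p=np.array(c["intrinsics"])@np.array([p[:,0],-p[:,1],-p[:,2]])
    return (p[:2]/p[2]).T
def tri(c1,p1,c2,p2):
    A=[];b=[]
    for c,p in((c1,p1),(c2,p2)):
        o,d=ray(c,p);d/=np.linalg.norm(d);M=np.eye(3)-np.outer(d,d);A.append(M);b.append(M@o)
    return np.round(np.linalg.lstsq(np.vstack(A),np.hstack(b),rcond=None)[0],3)
E
python3 - <<'E'
from h import *
s=read_camera("scene");t=read_camera("side");k=.64
S=lambda x,y,z:onz(s,(x*k,y*k),z);T=lambda x,y,z:onz(t,(x*k,y*k),z)
print("tray rim",S(415,288,.06),S(417,338,.06),"base",S(417,354,0),S(541,350,0),"rim r",S(541,334,.06),S(537,286,.06))
print("tray side base",T(357,331,0),T(421,323,0))
print("tab",S(509,280,.111),S(498,297,.111),T(348,230,.111),T(375,236,.111))
print("pin side",T(408,258,.066),S(480,338,.066))
print("cup top back",S(271,282,.075),S(303,282,.075),"lip",S(270,355,.028),S(303,355,.028),"side lip",T(468,440,.028), "base back", T(379,470,.003))
print("mat",S(252,287,0),S(319,283,0),S(253,369,0),S(323,362,0))
print("bottle",S(603,388,0),T(417,208,0)," pusher",S(545,262,.012),S(608,275,.012)," gauge",S(381,422,0),"small cup",S(187,345,.03))
E
```

```text
tray rim [ 0.479 -0.045  0.06 ] [ 0.606 -0.033  0.06 ] base [ 0.609 -0.032  0.   ] [0.581 0.233 0.   ] rim r [0.579 0.223 0.06 ] [0.455 0.221 0.06 ]
tray side base [ 0.479 -0.045  0.   ] [ 0.612 -0.037 -0.   ]
tab [0.482 0.152 0.111] [0.528 0.128 0.111] [0.476 0.143 0.111] [0.532 0.118 0.111]
pin side [0.6   0.092 0.066] [0.601 0.096 0.066]
cup top back [ 0.496 -0.355  0.075] [ 0.491 -0.286  0.075] lip [ 0.649 -0.336  0.028] [ 0.644 -0.267  0.028] side lip [ 0.652 -0.33   0.028] base back [ 0.497 -0.356  0.003]
mat [ 0.459 -0.419  0.   ] [ 0.437 -0.268  0.   ] [ 0.669 -0.373  0.   ] [ 0.643 -0.229  0.   ]
bottle [0.664 0.356 0.   ] [0.655 0.345 0.   ]  pusher [0.348 0.253 0.012] [0.376 0.396 0.012]  gauge [ 0.77  -0.094  0.   ] small cup [ 0.638 -0.513  0.03 ]
```

Emit:
{"op": "play_rows", "data": {
  "steps": [
    [[0.038,-0.021,-0.01,0,0,0,0.087],[0.038,-0.021,-0.01,0,0,0,0.087],[0.038,-0.021,-0.01,0,0,0,0.087],[0.038,-0.021,-0.01,0,0,0,0.087],[0.038,-0.021,-0.01,0,0,0,0.087],[0.038,-0.021,-0.01,0,0,0,0.087],[0.038,-0.021,-0.01,0,0,0,0.087],[0.038,-0.021,-0.01,0,0,0,0.087],[0,0,0,0,0,0,0.087]]
  ]
}}

```text
time_s: 1.9
tool_pos: [0.4871, -0.2968, 0.3047]
tool_rot: [180.0, -0.3, 26.2]
force: [0.1, 1.6, 0.6]
grip_width: 0.0869
grasp_force: 0.0
```

```bash
python3 - <<'E'
from h import *
c=read_camera("wrist");o=get_obs();print(o["tool_pos"],o["tool_rot"],o["qpos"])
print(np.array(c["intrinsics"]).round(1).tolist())
V=np.array(c["view"]);print("cam pos",-V[:3,:3].T@V[:3,3],"look",-V[2,:3])
print("proj cup/mat", proj(c,[[.562,-.312,0],[.649,-.3,.028],[.494,-.321,.075],[.552,-.322,0]]))
for k in ["cup","cup_lip","mat","stopper0"]:
    for d in silhouettes("wrist",k)[:6]: print(k,round(d["p"],2),d["extent"])
cv2.imwrite("pics/w1.png",cv2.resize(c["frame"][:,:,::-1],(800,600)))
E
```

```text
[ 0.48449627 -0.30061315  0.30374834] [ 1.79929352e+02 -1.22653816e-01  2.59148592e+01] [ 44.42409789   7.80240684 -17.01247058  87.02220856   2.22707402
  85.38647436 -36.69919614]
[[273.8, 0.0, 253.6], [0.0, 273.8, 188.3], [0.0, 0.0, 1.0]]
cam pos [ 0.54788275 -0.26704634  0.46823211] look [-0.22063224 -0.10993262 -0.96914201]
proj cup/mat [[281.26387217 123.08777308]
 [303.07617575  65.89454876]
 [270.18405463 169.73495869]
 [283.781819   131.29654263]]
cup 0.96 [249.6, 60.6, 328.0, 178.5]
cup 0.68 [385.8, 101.3, 448.6, 175.7]
cup_lip 0.86 [384.9, 104.4, 451.0, 171.6]
cup_lip 0.55 [3.1, 2.7, 134.9, 100.3]
mat 0.67 [227.7, 51.5, 354.0, 207.2]
stopper0 0.77 [264.1, 129.3, 279.7, 142.2]
stopper0 0.65 [276.0, 148.3, 290.4, 166.3]
stopper0 0.58 [269.2, 110.0, 287.4, 129.9]
stopper0 0.55 [281.5, 133.9, 297.1, 149.5]
stopper0 0.53 [286.6, 116.8, 304.9, 131.4]
stopper0 0.48 [258.9, 141.9, 275.8, 159.1]
```

View pics/w1.png

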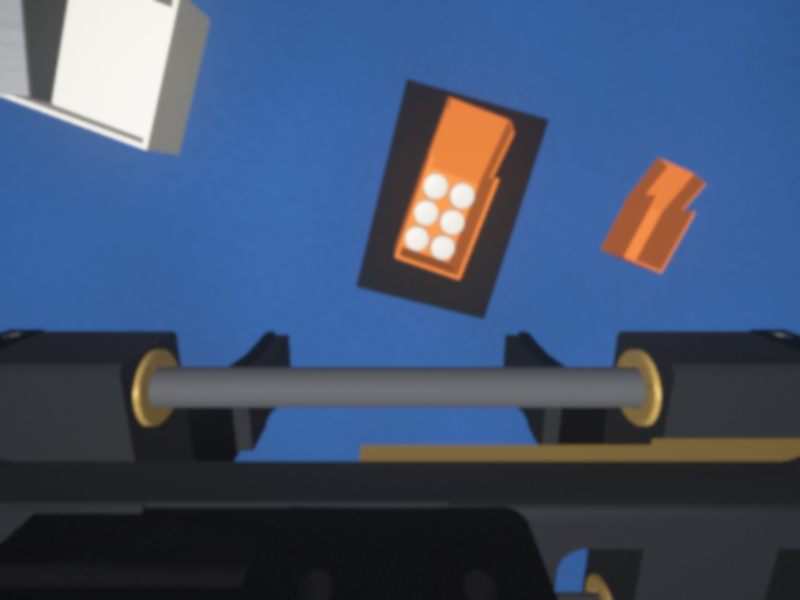

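The wrist view shows the cup on its mat. The back wall runs from (396,258) to (461,280) and the lip from (448,97) to (514,124), on the side away from the robot. Six stoppers are inside, and the small decoy cup is at (655,215).

```bash
python3 - <<'E'
from h import *
c=read_camera("wrist");k=.64
W=lambda x,y,z:onz(c,(x*k,y*k),z)
a,b=W(396,258,.078),W(461,280,.078);l,r=W(448,97,.031),W(514,124,.031)
print(a,b,l,r);B=(a+b)/2;L=(l+r)/2;d=(L-B)[:2];print("back",B,"lip",L,"len",np.linalg.norm(d),"yaw",np.degrees(np.arctan2(d[1],d[0])))
m=np.array([W(408,80,.003),W(547,120,.003),W(358,286,.003),W(485,317,.003)]);print("mat",m.mean(0),m.tolist())
d=m[0]+m[1]-m[2]-m[3];print(np.degrees(np.arctan2(d[1],d[0])))
E
```

```text
[ 0.482 -0.305  0.078] [ 0.489 -0.369  0.078] [ 0.633 -0.288  0.031] [ 0.639 -0.355  0.031]
back [ 0.4855 -0.337   0.078 ] lip [ 0.636  -0.3215  0.031 ] len 0.15129606736462123 yaw 5.88016252588259
mat [ 0.544  -0.3375  0.003 ] [[0.636, -0.245, 0.003], [0.663, -0.388, 0.003], [0.424, -0.286, 0.003], [0.453, -0.431, 0.003]]
11.25770297206699
```

Emit:
{"op": "play_rows", "data": {
  "steps": [
    [[0.021,-0.037,0.0125,0,0,0,0],[0.021,-0.037,0.0125,0,0,0,0],[0.021,-0.037,0.0125,0,0,0,0],[0.021,-0.037,0.0125,0,0,0,0],[0.021,-0.037,0.0125,0,0,0,0],[0.021,-0.037,0.0125,0,0,0,0],[0.021,-0.037,0.0125,0,0,0,0],[0.021,-0.037,0.0125,0,0,0,0],[0.021,-0.037,0.0125,0,0,0,0],[0.021,-0.037,0.0125,0,0,0,0],[0.021,-0.037,0.0125,0,0,0,0]]
  ]
}}

```text
time_s: 3.3
tool_pos: [0.5155, 0.1624, 0.1645]
tool_rot: [180.0, -0.0, 25.3]
force: [-0.3, -0.6, 0.8]
grip_width: 0.007
grasp_force: 0.0
```

Emit:
{"op": "play_rows", "data": {
  "steps": [
    [[0,0,0,0,0,-0.12,0],[0,0,0,0,0,-0.12,0],[0,0,0,0,0,-0.12,0],[0,0,0,0,0,-0.12,0],[0,0,0,0,0,-0.12,0],[0,0,0,0,0,-0.1,0],[0,0,0,0,0,0,0],[0,0,0,0,0,0,0],[0,0,0,0,0,0,0]]
  ]
}}

```text
time_s: 4.2
tool_pos: [0.5153, 0.1619, 0.1649]
tool_rot: [-180.0, 0.0, 65.4]
force: [-0.4, -0.6, -0.4]
grip_width: 0.0002
grasp_force: 0.0
```

```bash
python3 - <<'E'
from h import *
c=read_camera("wrist");o=get_obs();print(o["tool_pos"],o["tool_rot"],o["qpos"],o["force"])
print("proj tab ends, tcp", proj(c,[[.482,.148,.111],[.53,.123,.111],[.6,.094,.066],o["tool_pos"]])/.64)
cv2.imwrite("pics/w2.png",cv2.resize(c["frame"][:,:,::-1],(800,600)))
np.savez("w2.npz",**c)
E
```

```text
[0.51528786 0.16204858 0.16496622] [1.79999341e+02 1.17706210e-02 6.54754597e+01] [ 19.62986885  11.09016262 -44.08693953 101.93529681   8.1838599
  70.24622338 -51.22591863] [-0.77573076  0.5655374  -0.4065055 ]
proj tab ends, tcp [[350.84758338 361.91194464]
 [449.49201672 366.6563059 ]
 [557.95182195 333.9499308 ]
 [395.31247641 355.08282343]]
```

View pics/w2.png

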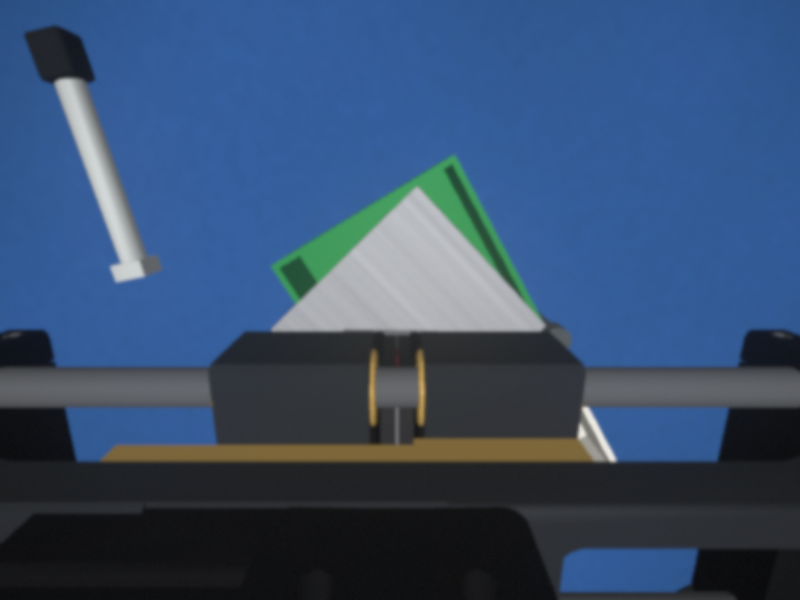

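The wrist view shows the gate's corner at (416,188), the gate edge near the pin at (545,325), and the pin at (557,335), which is exactly where I projected it. The pusher is at (100,160) and the closed fingers are in the middle.

```bash
python3 - <<'E'
from h import *
c=dict(np.load("w2.npz"));k=.64
W=lambda x,y,z:onz(c,(x*k,y*k),z)
a=W(416,188,.066);p=W(557,335,.066);e=W(545,325,.066)
print(a,p,W(455,156,.06),W(273,267,.06))
d=a-e;print("edge ang",np.degrees(np.arctan2(d[1],d[0])),np.linalg.norm(d))
t=W(455,156,.06)-W(273,267,.06);print("tray x dir",np.degrees(np.arctan2(t[1],t[0])),np.linalg.norm(t))
E
```

```text
[0.553 0.216 0.066] [0.599 0.094 0.066] [0.582 0.223 0.06 ] [0.451 0.209 0.06 ]
edge ang 109.94238458169696 0.12020815280171306
tray x dir 6.100059960321664 0.13174596768022917
```

Emit:
{"op": "play_rows", "data": {
  "steps": [
    [[0,0,0.03,0,0,0,0],[0,0,0.03,0,0,0,0],[0,0,0.03,0,0,0,0],[-0.006,0,0,0,0,0,0],[-0.006,0,0,0,0,0,0],[-0.003,0,0,0,0,0,0]]
  ]
}}

```text
time_s: 4.85
tool_pos: [0.5099, 0.1487, 0.0766]
tool_rot: [179.9, -0.1, 65.5]
force: [0.3, 1.5, -0.3]
grip_width: 0.0003
grasp_force: 0.8
```

Emit:
{"op": "play_rows", "data": {
  "steps": [
    [[-0.0106,-0.0007,0,0,0,-0.1,0],[-0.0106,-0.0007,0,0,0,-0.1,0],[-0.0106,-0.0007,0,0,0,-0.1,0],[-0.0106,-0.0007,0,0,0,-0.1,0],[-0.0106,-0.0007,0,0,0,-0.1,0],[-0.0106,-0.0007,0,0,0,-0.1,0],[-0.0106,-0.0007,0,0,0,-0.1,0],[-0.0106,-0.0007,0,0,0,-0.1,0],[-0.0106,-0.0007,0,0,0,-0.1,0],[-0.0106,-0.0007,0,0,0,-0.1,0],[-0.0106,-0.0007,0,0,0,-0.1,0],[-0.0106,-0.0007,0,0,0,-0.1,0]]
  ]
}}

```text
time_s: 6.05
tool_pos: [0.5171, 0.029, 0.077]
tool_rot: [179.9, 0.1, 134.6]
force: [-0.7, 1.6, 0.9]
grip_width: 0.0004
grasp_force: 0.9
```

Emit:
{"op": "play_rows", "data": {
  "steps": [
    [[-0.006,-0.0004,0,0,0,-0.06,0],[-0.006,-0.0004,0,0,0,-0.06,0],[-0.003,0,0,0,0,0,0],[0,0,0,0,0,0,0]]
  ]
}}

```text
time_s: 6.45
tool_pos: [0.5198, 0.0242, 0.0762]
tool_rot: [-179.7, -0.8, 141.4]
force: [-20.6, 11.6, 15.8]
grip_width: 0.0007
grasp_force: 11.7
```

Emit:
{"op": "play_rows", "data": {
  "steps": [
    [[0.01,0,0,0,0,0,0],[0.015,0,0,0,0,0,0],[0,0,-0.04,0,0,0,0],[0,0,-0.04,0,0,0,0],[0,0.0,-0.04,0,0,0,0],[-0.03,0.03,-0.03,0,0,0,0.087],[-0.03,0.03,-0.03,0,0,0,0.087],[-0.03,0.03,-0.02,0,0,0,0.087],[0,0,0,0,0,0,0.087],[0,0,0,0,0,0,0.087]]
  ]
}}

```text
time_s: 7.45
tool_pos: [0.6307, 0.0479, 0.2732]
tool_rot: [179.9, -0.0, 141.2]
force: [-0.8, 1.2, -0.6]
grip_width: 0.0325
grasp_force: 0.0
```

```bash
python3 - <<'E'
from h import *
o=get_obs();print(o["tool_pos"],o["tool_rot"],o["qpos"])
s=read_camera("scene");np.savez("s2.npz",**s)
w=read_camera("wrist");np.savez("w3.npz",**w)
a=s["frame"][150:250,140:340,::-1];a=cv2.resize(a,(800,400),interpolation=cv2.INTER_CUBIC)
print("scene tab expected",(proj(s,[[.599-.628*r,.094-.778*r,.111] for r in(.075,.135)])-[140,150])*4)
cv2.imwrite("pics/s2.png",a)
E
```

```text
[0.63065591 0.04786517 0.27316655] [ 1.79923315e+02 -2.91598862e-02  1.41234570e+02] [ 32.19931018  22.50228369 -52.03800153  79.99820296  17.54295995
  85.85682964  32.32216927]
scene tab expected [[598.62452563 178.45356784]
 [542.23544697 136.99731495]]
```

View pics/s2.png

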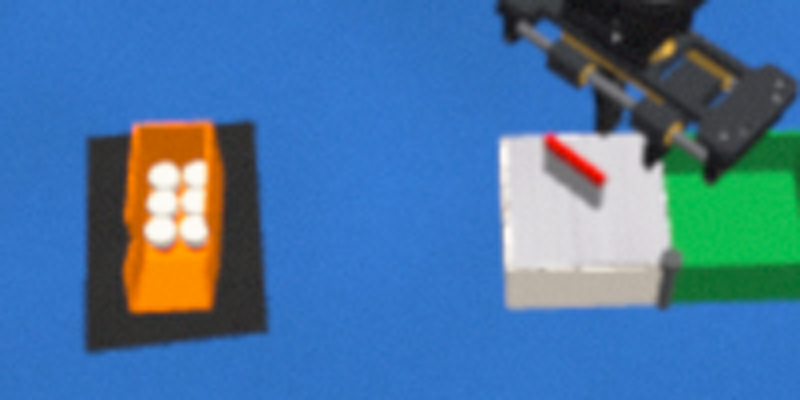

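The scene crop shows the gate plate over the white pocket, with the tab from (548,138) to (602,182) where I expected it, and the green pocket open. The push ended against the stop. Next I test the pouring tilt with an empty gripper.

Emit:
{"op": "play_rows", "data": {
  "steps": [
    [[0,0,0,0,0,0.147,0.087],[0,0,0,0,0,0.147,0.087],[0,0,0,0,0,0.147,0.087],[0,0,0,0,0,0.147,0.087],[0,0,0,0,0,0.147,0.087],[0,0,0,0,0,0.147,0.087],[0,0,0,0,0,0.147,0.087],[0,0,0,0,0,0.147,0.087],[0,0,0,0,0,0.147,0.087],[0,0,0,0,0,0.147,0.087],[0,0,0,0,0,0.147,0.087],[0,0,0,0,0,0.147,0.087]]
  ]
}}

```text
time_s: 8.75
tool_pos: [0.6288, 0.0468, 0.2734]
tool_rot: [179.9, 0.0, 39.8]
force: [-0.4, -0.5, 0.1]
grip_width: 0.0872
grasp_force: 0.0
```

Emit:
{"op": "play_rows", "data": {
  "steps": [
    [[0,0,0,0,0,0.147,0.087],[0,0,0,0,0,0.147,0.087],[0,0,0,0,0,0.147,0.087],[0,0,0,0,0,0.147,0.087],[-0.031,-0.028,0,0,0,0,0.087],[-0.031,-0.028,0,0,0,0,0.087],[-0.031,-0.028,0,0,0,0,0.087],[-0.031,-0.028,0,0,0,0,0.087],[0,0,0,0,0,0,0.087]]
  ]
}}

```text
time_s: 9.65
tool_pos: [0.489, 0.1491, 0.2737]
tool_rot: [179.9, -0.0, 6.9]
force: [0.7, 0.9, -0.3]
grip_width: 0.0868
grasp_force: 0.0
```

Emit:
{"op": "play_rows", "data": {
  "steps": [
    [[0,0,0,0,-0.14,0,0.087],[0,0,0,0,-0.14,0,0.087],[0,0,0,0,-0.14,0,0.087],[0,0,0,0,-0.14,0,0.087],[0,0,0,0,-0.14,0,0.087],[0,0,0,0,-0.1,0,0.087],[0,0,0,0,0,0,0.087]]
  ]
}}

```text
time_s: 10.35
tool_pos: [0.4849, 0.1404, 0.2506]
tool_rot: [179.7, 41.6, 5.8]
force: [0.1, -0.6, 0.0]
grip_width: 0.087
grasp_force: 0.0
```

```bash
python3 - <<'E'
from h import *
o=get_obs();print(o["tool_pos"],o["tool_rot"],o["qpos"].round(1))
print(R.from_euler("xyz",o["tool_rot"],degrees=True).as_matrix().round(2))
E
```

```text
[0.48487967 0.14036723 0.25061428] [179.65471386  41.58196569   5.83735511] [  -8.5   32.4  -10.    71.2   -3.4  117.5 -103.4]
[[ 0.74  0.11 -0.66]
 [ 0.08 -0.99 -0.07]
 [-0.66  0.   -0.75]]
```

Emit:
{"op": "play_rows", "data": {
  "steps": [
    [[0,0,0,0,0.14,0,0.087],[0,0,0,0,0.14,0,0.087],[0,0,0,0,0.14,0,0.087],[0,0,0,0,0.14,0,0.087],[0,0,0,0,0.14,0,0.087],[0,0,0,0,0.08,0,0.087],[0,0,0,0,0,-0.147,0.087],[0,0,0,0,0,-0.147,0.087],[0,0,0,0,0,-0.147,0.087],[0,0,0,0,0,-0.147,0.087],[0,0,0,0,0,-0.147,0.087],[0,0,0,0,0,-0.147,0.087]]
  ]
}}

```text
time_s: 11.55
tool_pos: [0.4839, 0.1437, 0.2562]
tool_rot: [177.2, -2.3, 57.4]
force: [-0.3, -0.3, 0.5]
grip_width: 0.0871
grasp_force: 0.0
```

Emit:
{"op": "play_rows", "data": {
  "steps": [
    [[0,0,0,0,0,-0.147,0.087],[0,0,0,0,0,-0.147,0.087],[0,0,0,0,0,-0.147,0.087],[0,0,0,0,0,-0.147,0.087],[0,0,0,0,0,-0.147,0.087],[0,0,0,0,0,-0.147,0.087],[0,0,0,0,0,-0.147,0.087],[0,0,0,0,0,-0.147,0.087],[0,0,0,0,0,-0.147,0.087],[0,0,0,0,0,-0.147,0.087],[0,0,0,0,0,-0.147,0.087],[0,0,0,0,0,-0.147,0.087]]
  ]
}}

```text
time_s: 12.75
tool_pos: [0.4839, 0.1437, 0.2562]
tool_rot: [178.2, 3.2, 158.3]
force: [-0.4, -0.2, -0.8]
grip_width: 0.0869
grasp_force: 0.0
```

Emit:
{"op": "play_rows", "data": {
  "steps": [
    [[0,0,0,0,0,-0.147,0.087],[0,0,0,0,0,-0.147,0.087],[0,0,0,0,0,-0.147,0.087],[-0.04,0,0.03,0,-0.14,0,0.087],[-0.04,0,0.03,0,-0.14,0,0.087],[0,0,0.03,0,-0.14,0,0.087],[0,0,0,0,-0.14,0,0.087],[0,0,0,0,-0.14,0,0.087],[0,0,0,0,-0.14,0,0.087],[0,0,0,0,0,0,0.087]]
  ]
}}

```text
time_s: 13.75
tool_pos: [0.5835, 0.1417, 0.1801]
tool_rot: [-179.1, 46.0, -177.1]
force: [-0.2, -0.8, -0.0]
grip_width: 0.0868
grasp_force: 0.0
```

```bash
python3 - <<'E'
from h import *
o=get_obs();print(o["tool_pos"],o["tool_rot"],o["qpos"].round(1))
print(R.from_euler("xyz",o["tool_rot"],degrees=True).as_matrix().round(3))
E
```

```text
[0.58349608 0.14167397 0.18011628] [-179.13028641   46.04635989 -177.11325901] [ -1.4 -11.1 -23.6 132.5  42.4  19.6  30.7]
[[-0.693 -0.039  0.72 ]
 [-0.035  0.999  0.021]
 [-0.72  -0.011 -0.694]]
```

Emit:
{"op": "play_rows", "data": {
  "steps": [
    [[0,0,-0.03,0,0.134,0,0.087],[0,0,-0.03,0,0.134,0,0.087],[0,0,-0.03,0,0.134,0,0.087],[0,0,-0.01,0,0.134,0,0.087],[0,0,0,0,0.134,0,0.087],[0,0,0,0,0.134,0,0.087],[0,-0.045,0,0,0,0,0.087],[0,-0.045,0,0,0,0,0.087],[0,-0.045,0,0,0,0,0.087],[0,-0.045,0,0,0,0,0.087],[0,-0.045,0,0,0,0,0.087],[0,-0.045,0,0,0,0,0.087]]
  ]
}}

```text
time_s: 14.95
tool_pos: [0.5432, -0.1348, 0.2556]
tool_rot: [-179.2, 4.4, -178.5]
force: [0.4, 0.1, 0.3]
grip_width: 0.0871
grasp_force: 0.0
```

Emit:
{"op": "play_rows", "data": {
  "steps": [
    [[0,-0.045,0,0,0,0.14,0.087],[0,-0.045,0,0,0,0.14,0.087],[0,-0.04,0,0,0,0.14,0.087],[0,-0.04,0,0,0,0.14,0.087],[0,0,0,0,0,0.147,0.087],[0,0,0,0,0,0.147,0.087],[0,0,0,0,0,0.147,0.087],[0,0,0,0,0,0.147,0.087],[0,0,0,0,0,0.147,0.087],[0,0,0,0,0,0.147,0.087],[0,0,0,0,0,0.147,0.087],[0,0,0,0,0,0.147,0.087]]
  ]
}}

```text
time_s: 16.15
tool_pos: [0.5136, -0.2985, 0.2557]
tool_rot: [175.5, 0.0, 81.7]
force: [-0.0, 0.4, 0.4]
grip_width: 0.0871
grasp_force: 0.0
```

Emit:
{"op": "play_rows", "data": {
  "steps": [
    [[0,0,0,0,0,0.147,0.087],[0,0,0,0,0,0.147,0.087],[0,0,0,0,0,0.147,0.087],[0,0,0,0,0,0.147,0.087],[0,0,0,0,0,0.147,0.087],[0,0,0,0,0,0.147,0.087],[0,0,0,0,0,0.147,0.087],[0,0,0,0,0,0.147,0.087],[0,0,0,0,0,0.147,0.087],[0,0,0,0,0,0,0.087]]
  ]
}}

```text
time_s: 17.15
tool_pos: [0.5134, -0.2989, 0.2554]
tool_rot: [178.8, -4.3, 6.1]
force: [-0.2, 0.4, -0.1]
grip_width: 0.0871
grasp_force: 0.0
```

```bash
python3 - <<'E'
from h import *
o=get_obs();print(o["tool_pos"],o["tool_rot"],o["qpos"].round(1))
E
```

```text
[ 0.51339834 -0.2988739   0.25538856] [178.80818507  -4.29757195   6.14759509] [  4.3   7.6  26.9  93.4  -5.2  75.7 -51.9]
```

```bash
python3 - <<'E'
from h import *
c=read_camera("wrist");np.savez("w4.npz",**c)
# model corner points for yaw 7 guess
def cup(x,y,yw):
    r=np.radians(yw);P=np.array([[-.066,-.032,.078],[-.066,.032,.078],[.088,-.032,.031],[.088,.032,.031]])
    M=np.array([[np.cos(r),-np.sin(r),0],[np.sin(r),np.cos(r),0],[0,0,1]]);return P@M.T+[x,y,0]
print((proj(c,cup(.561,-.311,7.7))/.64).round())
print((proj(c,cup(.549,-.330,6))/.64).round())
d=silhouettes("wrist","cup");print([(q["p"],q["extent"]) for q in d[:2]])
cv2.imwrite("pics/w4.png",cv2.resize(c["frame"][:,:,::-1],(800,600)))
E
```

```text
[[453. 309.]
 [376. 312.]
 [444. 125.]
 [370. 127.]]
[[471. 326.]
 [395. 327.]
 [467. 143.]
 [394. 142.]]
[(0.91, [241.7, 81.4, 294.7, 198.4]), (0.86, [383.8, 69.6, 435.1, 144.8])]
```

View pics/w4.png

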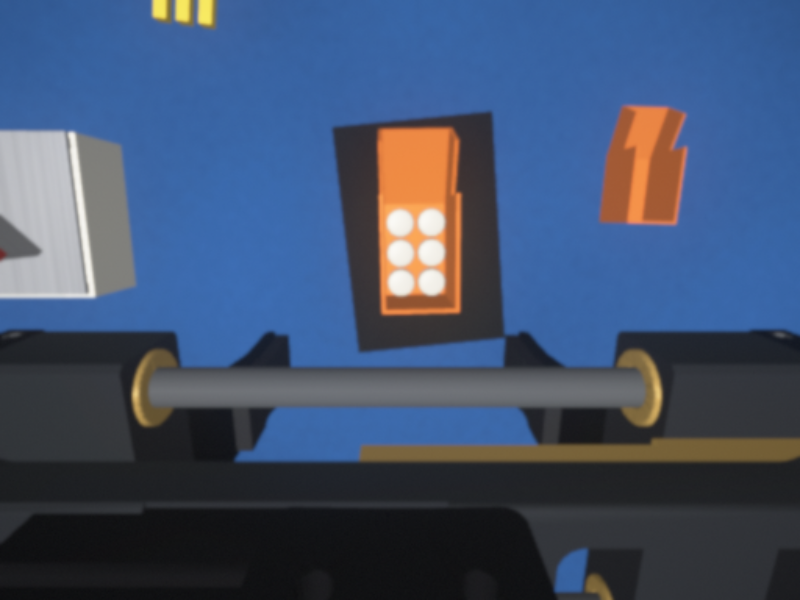

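The wrist view shows the cup's back-wall corners at (382,314) and (461,313) and its lip corners at (378,128) and (453,128). The mat corners are (334,127), (491,112), (504,337) and (359,351).

```bash
python3 - <<'E'
from h import *
from scipy.optimize import least_squares
c=dict(np.load("w4.npz"))
def tf(P,x,y,yw):
    r=np.radians(yw);M=np.array([[np.cos(r),-np.sin(r),0],[np.sin(r),np.cos(r),0],[0,0,1]]);return np.array(P)@M.T+[x,y,0]
CP=[[-.066,-.032,.078],[-.066,.032,.078],[.088,-.032,.031],[.088,.032,.031]];co=np.array([[461,313],[382,314],[453,128],[378,128]])
MP=[[.11,.075,.003],[.11,-.075,.003],[-.11,-.075,.003],[-.11,.075,.003]];mo=np.array([[334,127],[491,112],[504,337],[359,351]])
for P,q,x0 in((CP,co,[.56,-.31,7]),(MP,mo,[.55,-.32,10])):
    s=least_squares(lambda v:(proj(c,tf(P,*v))/.64-q).ravel(),x0,x_scale=[.01,.01,1]);print(s.x.round(4),s.fun.round(1))
E
```

```text
[ 0.5595 -0.3178  7.122 ] [-1.1 -1.   0.7 -0.2 -0.6  0.   1.   1.1]
[ 0.553  -0.3261 11.5522] [-1.7 -0.6  1.7 -1.1  0.5  1.  -0.4  1.3]
```

```bash
cat >> h.py <<'E'
def toolR(yaw,tilt): # tool x along yaw, fingers tilted by 'tilt' deg towards tool x
    return R.from_euler("z",yaw,degrees=True)*R.from_euler("x",180,degrees=True)*R.from_euler("y",tilt,degrees=True)
def delta(pos,yaw,tilt):
    o=get_obs();r0=R.from_euler("xyz",o["tool_rot"],degrees=True);r1=toolR(yaw,tilt)
    print("now",o["time_s"],o["tool_pos"].round(4),o["tool_rot"].round(1),"force",o["force"].round(1),"q",o["qpos"].round(1))
    print("shift in start tool axes",r0.inv().apply(np.array(pos)-o["tool_pos"]).round(4),"in end axes",r1.inv().apply(np.array(pos)-o["tool_pos"]).round(4))
    print("turn",(r0.inv()*r1).as_rotvec().round(4))
E
python3 - <<'E'
from h import *
print(toolR(7.1,25).as_matrix().round(3))
delta([.5255,-.320,.157],7.1,25)
E
```

```text
[[ 0.899  0.124  0.419]
 [ 0.112 -0.992  0.052]
 [ 0.423  0.    -0.906]]
now 17.25 [ 0.5129 -0.2993  0.2548] [178.7  -4.2   6.3] force [0.6 0.1 0.3] q [  4.3   7.6  26.9  93.5  -5.2  75.7 -51.8]
shift in start tool axes [0.003  0.0197 0.0987] in end axes [-0.0323  0.022   0.0928]
turn [ 0.0254  0.3631 -0.01  ]
```

Emit:
{"op": "play_rows", "data": {
  "steps": [
    [[0,0,0,0.008,0.121,-0.003,0.087],[0,0,0,0.008,0.121,-0.003,0.087],[0,0,0,0.009,0.121,-0.003,0.087],[-0.011,0.0075,0.031,0,0,0,0.087],[-0.011,0.0075,0.031,0,0,0,0.087],[-0.011,0.0075,0.031,0,0,0,0.087],[0,0,0,0,0,0,0.087],[0,0,0,0,0,0,0.087]]
  ]
}}

```text
time_s: 18.05
tool_pos: [0.524, -0.3214, 0.1557]
tool_rot: [179.9, -24.8, 6.8]
force: [-0.0, -0.6, 0.2]
grip_width: 0.0865
grasp_force: 0.0
```

```bash
python3 - <<'E'
from h import *
delta([.580,-.3135,.0388],7.1,25)
E
```

```text
now 18.05 [ 0.524  -0.3214  0.1557] [179.9 -24.8   6.8] force [-0.  -0.6  0.2] q [  9.5   4.8  31.6 112.1 -27.3  49.6 -27.4]
shift in start tool axes [ 0.0022 -0.0014  0.1298] in end axes [ 0.0019 -0.0009  0.1299]
turn [ 0.0036  0.0029 -0.0044]
```

Emit:
{"op": "play_rows", "data": {
  "steps": [
    [[0.002,-0.001,0.026,0,0,0,0.087],[0,0,0.026,0,0,0,0.087],[0,0,0.026,0,0,0,0.087],[0,0,0.026,0,0,0,0.087],[0,0,0.026,0,0,0,0.087],[0,0,0,0,0,0,0.087],[0,0,0,0,0,0,0.087]]
  ]
}}

```text
time_s: 18.75
tool_pos: [0.5808, -0.3145, 0.04]
tool_rot: [179.8, -24.9, 6.8]
force: [-0.6, -1.1, 0.3]
grip_width: 0.0869
grasp_force: 0.0
```

Emit:
{"op": "play_rows", "data": {
  "steps": [
    [[0,0,0,0,0,0,0.05],[0,0,0,0,0,0,0.05],[0,0,0,0,0,0,0.05],[0,0,0,0,0,0,0.05],[0,0,0,0,0,0,0.05],[0,0,0,0,0,0,0.05],[0,0,0,0,0,0,0.05]]
  ],
  "force": 25
}}

```text
time_s: 19.45
tool_pos: [0.5799, -0.3144, 0.0389]
tool_rot: [179.9, -24.9, 6.7]
force: [-2.7, 1.1, 6.3]
grip_width: 0.064
grasp_force: 25.0
```

Emit:
{"op": "play_rows", "data": {
  "steps": [
    [[0.004,0,-0.009,0,0,0,0.05],[0.0085,0,-0.018,0,0,0,0.05],[0.0127,0,-0.027,0,0,0,0.05],[0.0127,0,-0.027,0,0,0,0.05],[0.0127,0,-0.027,0,0,0,0.05],[0.0127,0,-0.027,0,0,0,0.05],[0.0085,0,-0.018,0,0,0,0.05],[0,0,0,0,0,0,0.05]]
  ]
}}

```text
time_s: 20.25
tool_pos: [0.5818, -0.315, 0.2107]
tool_rot: [179.7, -25.1, 6.8]
force: [0.9, -0.3, -2.8]
grip_width: 0.0641
grasp_force: 25.0
```

```bash
python3 - <<'E'
from h import *
p=np.array([.0583,0,.0358])
t=np.array([.528,.131,.15])-toolR(96.1,25).apply(p);print(t)
delta(t,96.1,25);o=get_obs();print(o["grip_width"],o["grasp_force"])
c=read_camera("side");cv2.imwrite("pics/side3.png",cv2.resize(c["frame"][200:340,170:370,::-1],(800,560)))
E
```

```text
[0.5352225  0.06341736 0.15780717]
now 20.25 [ 0.5818 -0.315   0.2107] [179.7 -25.1   6.8] force [ 0.9 -0.3 -2.8] q [  5.4   6.9  32.2 103.5 -25.5  54.3 -34.5]
shift in start tool axes [-0.0239 -0.3815  0.0454] in end axes [ 0.3232 -0.006   0.209 ]
turn [ 0.664   0.0022 -1.4129]
0.06412630503124327 24.997262730030343
```

View pics/side3.png

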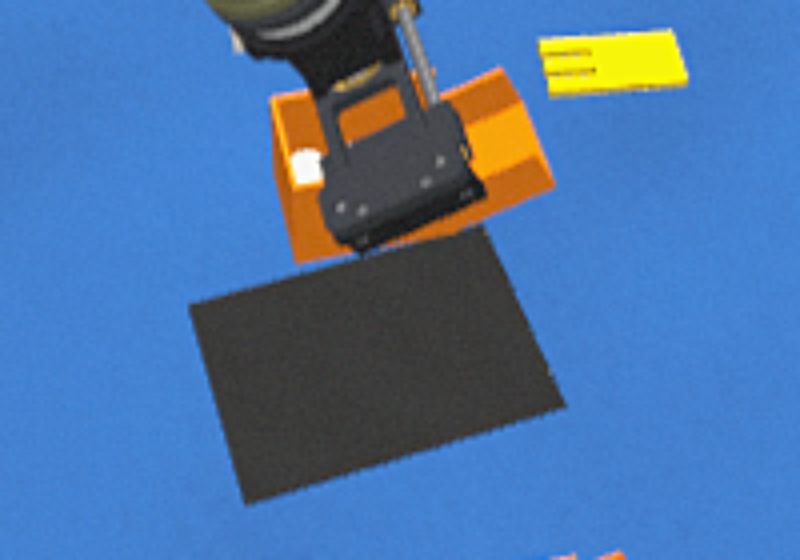

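The side crop shows the cup level in the gripper above the empty mat, with the stoppers still inside.

Emit:
{"op": "play_rows", "data": {
  "steps": [
    [[0,0,0,0.03,0,-0.064,0.05],[0,0,0,0.06,0,-0.128,0.05],[0,0,0,0.06,0,-0.128,0.05],[0,0,0,0.06,0,-0.128,0.05],[0,0,0,0.06,0,-0.128,0.05],[0,0,0,0.06,0,-0.128,0.05],[0,0,0,0.06,0,-0.128,0.05],[0,0,0,0.06,0,-0.128,0.05],[0,0,0,0.06,0,-0.128,0.05],[0,0,0,0.06,0,-0.128,0.05],[0,0,0,0.06,0,-0.128,0.05],[0,0,0,0.034,0,-0.068,0.05]]
  ]
}}

```text
time_s: 21.5
tool_pos: [0.5803, -0.3134, 0.2035]
tool_rot: [-179.4, -25.2, 96.1]
force: [0.3, 0.1, -3.1]
grip_width: 0.064
grasp_force: 25.0
```

Emit:
{"op": "play_rows", "data": {
  "steps": [
    [[0.014,0,0.007,0,0,0,0.05],[0.0283,-0.0005,0.0144,0,0,0,0.05],[0.0283,-0.0005,0.0144,0,0,0,0.05],[0.0283,-0.0005,0.0144,0,0,0,0.05],[0.0283,-0.0005,0.0144,0,0,0,0.05],[0.0283,-0.0005,0.0144,0,0,0,0.05],[0.0283,-0.0005,0.0144,0,0,0,0.05],[0.0283,-0.0005,0.0144,0,0,0,0.05],[0.0283,-0.0005,0.0144,0,0,0,0.05],[0.0283,-0.0005,0.0144,0,0,0,0.05],[0.0283,-0.0005,0.0144,0,0,0,0.05],[0.02,0,0.01,0,0,0,0.05]]
  ]
}}

```text
time_s: 22.7
tool_pos: [0.536, 0.0417, 0.193]
tool_rot: [-179.3, -25.1, 95.9]
force: [1.0, -0.3, -3.6]
grip_width: 0.0641
grasp_force: 25.0
```

```bash
python3 - <<'E'
from h import *
p=np.array([.0583,0,.0358])
t=np.array([.528,.131,.19])-toolR(96.1,25).apply(p)
delta(t,96.1,25)
E
```

```text
now 22.7 [0.536  0.0417 0.193 ] [-179.3  -25.1   95.9] force [ 1.  -0.3 -3.6] q [ -2.   10.7  12.2 100.4 -26.7  78.6  23.8]
shift in start tool axes [0.0217 0.0016 0.0048] in end axes [0.0217 0.0016 0.0048]
turn [-0.0106 -0.0021 -0.003 ]
```

Emit:
{"op": "play_rows", "data": {
  "steps": [
    [[0.011,0.0008,0.0024,0,0,0,0.05],[0.011,0.0008,0.0024,0,0,0,0.05],[0.0026,0,-0.004,0,-0.07,0,0.05],[0.0026,0,-0.004,0,-0.07,0,0.05],[0.0026,0,-0.004,0,-0.07,0,0.05],[0.0026,0,-0.004,0,-0.07,0,0.05],[0.0026,0,-0.004,0,-0.07,0,0.05],[0.0026,0,0.016,0,-0.05,0,0.05],[0.0026,0,0.016,0,-0.05,0,0.05],[0.0026,0,0.016,0,-0.03,0,0.05],[0,0,0,0,0,0,0.05]]
  ]
}}

```text
time_s: 23.8
tool_pos: [0.5334, 0.0778, 0.1727]
tool_rot: [-179.3, 2.4, 96.2]
force: [0.3, 0.9, -2.8]
grip_width: 0.0641
grasp_force: 25.0
```

```bash
python3 - <<'E'
from h import *
p=np.array([.0583,0,.0358]);o=get_obs()
print("lip",o["tool_pos"]+R.from_euler("xyz",o["tool_rot"],degrees=True).apply(p))
t=np.array([.528,.131,.085])-toolR(96.1,-15).apply(p);delta(t,96.1,-15)
t=np.array([.528,.131,.075])-toolR(96.1,-46).apply(p);delta(t,96.1,-46)
s=read_camera("scene");cv2.imwrite("pics/s5.png",cv2.resize(s["frame"][100:260,220:430,::-1],(787,600)))
E
```

```text
lip [0.52684106 0.13414969 0.13444438]
now 23.8 [0.5334 0.0778 0.1727] [-179.3    2.4   96.2] force [ 0.3  0.9 -2.8] q [-17.3   7.3   4.9 102.4   1.8  71.3  -6.8]
shift in start tool axes [0.008  0.0008 0.0377] in end axes [0.016  0.0003 0.0351]
turn [-0.0123 -0.2191  0.0028]
now 23.8 [0.5334 0.0778 0.1727] [-179.3    2.4   96.2] force [ 0.3  0.9 -2.8] q [-17.3   7.3   4.9 102.4   1.8  71.3  -6.8]
shift in start tool axes [0.04   0.0007 0.0292] in end axes [ 0.0491  0.0003 -0.0064]
turn [-0.0113 -0.7601  0.0061]
```

View pics/s5.png

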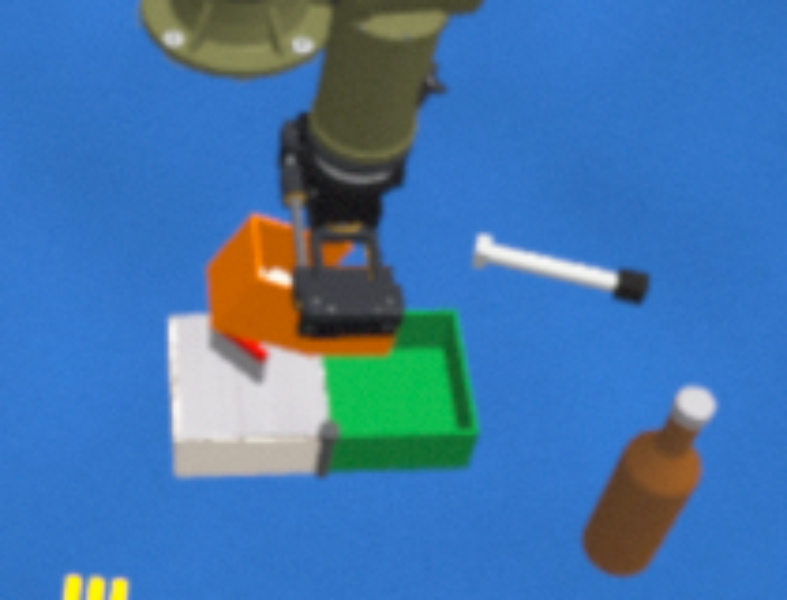

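The scene crop shows the cup held over the tray, its lip over the green pocket at about (390,345) and the tab clear beneath it. Pouring now.

Emit:
{"op": "play_rows", "data": {
  "steps": [
    [[0.003,0,0.009,0,-0.055,0,0.05],[0.003,0,0.009,0,-0.055,0,0.05],[0.003,0,0.009,0,-0.055,0,0.05],[0.003,0,0.009,0,-0.055,0,0.05],[0.0032,0,-0.003,0,-0.068,0,0.05],[0.0032,0,-0.003,0,-0.068,0,0.05],[0.0032,0,-0.003,0,-0.068,0,0.05],[0.0032,0,-0.003,0,-0.068,0,0.05],[0.0032,0,-0.003,0,-0.068,0,0.05],[0.0032,0,-0.003,0,-0.068,0,0.05],[0.0032,0,-0.003,0,-0.068,0,0.05],[0.0032,0,-0.003,0,-0.068,0,0.05]]
  ]
}}

```text
time_s: 25.05
tool_pos: [0.5321, 0.1174, 0.1483]
tool_rot: [-179.7, 46.2, 96.1]
force: [-0.5, 0.0, -1.7]
grip_width: 0.0634
grasp_force: 25.0
```

Emit:
{"op": "play_rows", "data": {
  "steps": [
    [[0,0,0,0,0,0,0.05],[0,0,0,0,0,0,0.05],[0,0,0,0,0,0,0.05],[0,0,0,0,0,0,0.05],[0,0,0,0,0,0,0.05],[0,0,0,0,0,0,0.05],[0,0,0,0,0,0,0.05],[0,0,0,0,0,0,0.05],[0,0,0,0,0,0,0.05],[0,0,0,0,0,0,0.05]]
  ]
}}

```text
time_s: 26.05
tool_pos: [0.5307, 0.1177, 0.147]
tool_rot: [-179.4, 46.2, 96.5]
force: [-0.4, 0.6, -1.3]
grip_width: 0.0637
grasp_force: 25.0
```

```bash
python3 - <<'E'
from h import *
p=np.array([.0583,0,.0358]);o=get_obs()
print("lip",o["tool_pos"]+R.from_euler("xyz",o["tool_rot"],degrees=True).apply(p),o["tool_rot"],o["force"],o["qpos"].round(1))
s=read_camera("scene")
for n in("scene","side"):
    if n=="side":read_camera(n)
    print(n,[(round(d["p"],2),np.round(d["extent"])) for d in silhouettes(n,"stopper0")])
cv2.imwrite("pics/s6.png",cv2.resize(s["frame"][130:260,240:410,::-1],(785,600)))
E
```

```text
lip [0.52873651 0.13203166 0.08011216] [-179.41283888   46.22590899   96.49905569] [-0.43988179  0.60216927 -1.25091299] [-40.   24.9   0.6  97.1  36.7  88.5 -44.5]
scene [(0.6, array([336., 208., 342., 215.])), (0.56, array([331., 198., 339., 206.])), (0.39, array([326., 209., 329., 217.]))]
side [(0.53, array([247., 156., 254., 163.])), (0.51, array([220., 153., 227., 162.])), (0.5, array([232., 158., 241., 169.])), (0.48, array([239., 157., 244., 165.]))]
```

View pics/s6.png

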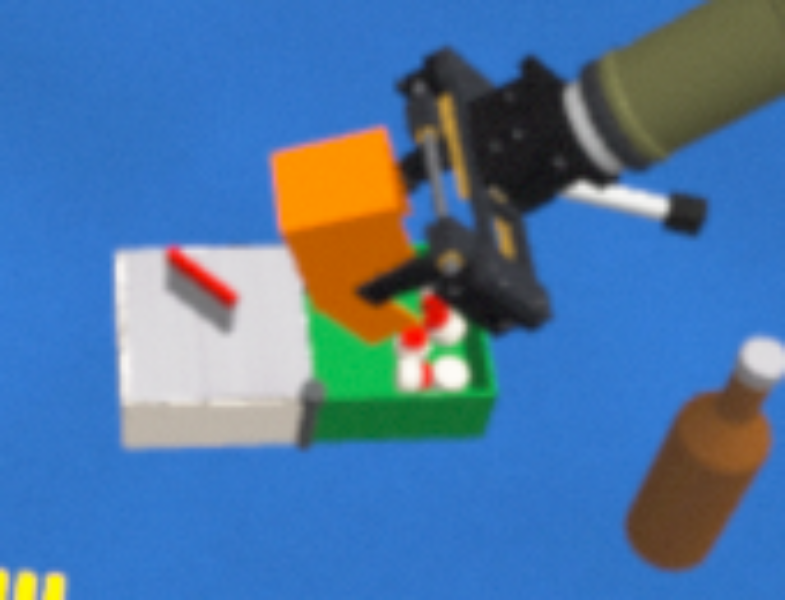

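The scene crop shows the cup tipped with stoppers in the green pocket at about (435,345). The wrist load of 1.3 N matches the empty cup at 140 g. I lift clear, level it, and return.

Emit:
{"op": "play_rows", "data": {
  "steps": [
    [[-0.022,0,-0.021,0,0,0,0.05],[-0.029,0,-0.028,0,0,0,0.05],[-0.022,0,-0.021,0,0,0,0.05],[0,0,0,0,0.138,0,0.05],[0,0,0,0,0.138,0,0.05],[0,0,0,0,0.138,0,0.05],[0,0,0,0,0.138,0,0.05],[0,0,0,0,0.138,0,0.05],[0,0,0,0,0.138,0,0.05],[0,0,0,0,0.138,0,0.05],[0,0,0,0,0.138,0,0.05],[0,0,0,0,0.138,0,0.05]]
  ]
}}

```text
time_s: 27.45
tool_pos: [0.5316, 0.1169, 0.2495]
tool_rot: [-179.7, -25.2, 95.9]
force: [-1.9, 0.4, -2.5]
grip_width: 0.0639
grasp_force: 25.0
```

Emit:
{"op": "play_rows", "data": {
  "steps": [
    [[-0.02,0,-0.01,0,0,0,0.05],[-0.036,0,-0.017,0,0,0,0.05],[-0.036,0,-0.017,0,0,0,0.05],[-0.036,0,-0.017,0,0,0,0.05],[-0.036,0,-0.017,0,0,0,0.05],[-0.036,0,-0.017,0,0,0,0.05],[-0.036,0,-0.017,0,0,0,0.05],[-0.036,0,-0.017,0,0,0,0.05],[-0.036,0,-0.017,0,0,0,0.05],[-0.036,0,-0.017,0,0,0,0.05],[-0.036,0,-0.017,0,0,0,0.05],[-0.02,0,-0.01,0,0,0,0.05]]
  ]
}}

```text
time_s: 28.65
tool_pos: [0.5768, -0.3266, 0.2505]
tool_rot: [-179.3, -24.8, 95.6]
force: [-1.4, -0.4, -1.2]
grip_width: 0.0638
grasp_force: 25.0
```

Emit:
{"op": "play_rows", "data": {
  "steps": [
    [[0,0,0,-0.06,0,0.128,0.05],[0,0,0,-0.06,0,0.128,0.05],[0,0,0,-0.06,0,0.128,0.05],[0,0,0,-0.06,0,0.128,0.05],[0,0,0,-0.06,0,0.128,0.05],[0,0,0,-0.06,0,0.128,0.05],[0,0,0,-0.06,0,0.128,0.05],[0,0,0,-0.06,0,0.128,0.05],[0,0,0,-0.06,0,0.128,0.05],[0,0,0,-0.06,0,0.128,0.05],[0,0,0,-0.06,0,0.128,0.05],[0,0,0,0,0,0,0.05]]
  ]
}}

```text
time_s: 29.85
tool_pos: [0.578, -0.3199, 0.2518]
tool_rot: [179.9, -24.7, 7.2]
force: [-0.7, 1.4, -1.4]
grip_width: 0.0639
grasp_force: 25.0
```

```bash
python3 - <<'E'
from h import *
delta([.58,-.314,.15],7.5,25);print(get_obs()["grip_width"])
E
```

```text
now 29.85 [ 0.578  -0.3199  0.2518] [179.9 -24.7   7.2] force [-0.7  1.4 -1.4] q [  0.    5.8  38.5 100.  -24.2  59.5 -35.5]
shift in start tool axes [-0.04   -0.0057  0.0936] in end axes [-0.0405 -0.0056  0.0934]
turn [ 0.0038  0.0053 -0.0045]
0.06387286511578888
```

Emit:
{"op": "play_rows", "data": {
  "steps": [
    [[-0.0133,-0.001,0.029,0,0,0,0.05],[-0.0133,-0.001,0.029,0,0,0,0.05],[-0.0133,-0.001,0.029,0,0,0,0.05],[-0.0133,-0.001,0.029,0,0,0,0.05],[-0.0133,-0.001,0.029,0,0.005,0,0.05],[-0.0133,-0.001,0.029,0,0,0,0.05],[0,0,0,0,0,0,0.05],[0,0,0,0,0,0,0.05]]
  ]
}}

```text
time_s: 30.65
tool_pos: [0.5778, -0.3178, 0.0603]
tool_rot: [179.8, -24.9, 7.1]
force: [0.6, -0.4, -1.3]
grip_width: 0.064
grasp_force: 25.0
```

```bash
python3 - <<'E'
from h import *
delta([.58,-.3144,.0395],7.0,24.9)
E
```

```text
now 30.65 [ 0.5778 -0.3178  0.0603] [179.8 -24.9   7.1] force [ 0.6 -0.4 -1.3] q [  5.8  17.9  34.  111.7 -42.1  42.2 -16.8]
shift in start tool axes [-0.0064 -0.0032  0.0199] in end axes [-0.0064 -0.0031  0.0199]
turn [ 0.0025 -0.0005  0.002 ]
```

Emit:
{"op": "play_rows", "data": {
  "steps": [
    [[-0.0016,-0.0008,0.005,0,0,0,0.05],[-0.0016,-0.0008,0.005,0,0,0,0.05],[-0.0016,-0.0008,0.005,0,0,0,0.05],[-0.0016,-0.0008,0.005,0,0,0,0.05],[0,0,0,0,0,0,0.05],[0,0,0,0,0,0,0.05]]
  ]
}}

```text
time_s: 31.25
tool_pos: [0.5802, -0.3136, 0.0395]
tool_rot: [179.8, -25.0, 7.1]
force: [-0.1, 0.5, -1.9]
grip_width: 0.0637
grasp_force: 25.0
```

Emit:
{"op": "play_rows", "data": {
  "steps": [
    [[-0.0004,0,0.001,0,0,0,0.05],[0,0,0,0,0,0,0.05],[-0.0004,0,0.001,0,0,0,0.05],[0,0,0,0,0,0,0.05],[0,0,0,0,0,0,0.05]]
  ]
}}

```text
time_s: 31.75
tool_pos: [0.581, -0.3139, 0.039]
tool_rot: [179.8, -25.1, 7.0]
force: [-3.7, 2.0, 8.2]
grip_width: 0.0636
grasp_force: 25.0
```

Contact at 8 N. I release and retreat along the fingers.

Emit:
{"op": "play_rows", "data": {
  "steps": [
    [[0,0,0,0,0,0,0.087],[0,0,0,0,0,0,0.087],[0,0,0,0,0,0,0.087],[0,0,0,0,0,0,0.087],[0,0,-0.02,0,0,0,0.087],[0,0,-0.03,0,0,0,0.087],[0,0,-0.04,0,0,0,0.087],[0,0,-0.04,0,0,0,0.087],[0,0,-0.04,0,0,0,0.087],[0,0,-0.04,0,0,0,0.087],[0,0,0,0,0,0,0.087],[0,0,0,0,0,0,0.087]]
  ]
}}

```text
time_s: 32.95
tool_pos: [0.4925, -0.3242, 0.2288]
tool_rot: [179.8, -25.1, 7.1]
force: [0.2, 1.1, -0.0]
grip_width: 0.0867
grasp_force: 0.0
```

```bash
python3 - <<'E'
from h import *
s=read_camera("scene");t=read_camera("side");print(get_obs()["tool_pos"])
a=cv2.resize(s["frame"][150:260,150:420,::-1],(800,326),interpolation=cv2.INTER_CUBIC)
b=cv2.resize(t["frame"][130:330,190:350,::-1],(240,274*240//240),interpolation=cv2.INTER_CUBIC)
b1=cv2.resize(t["frame"][135:220,200:290,::-1],(290,274));b2=cv2.resize(t["frame"][235:335,190:330,::-1],(384,274))
r=np.zeros((274,800,3),np.uint8);r[:,:290]=b1;r[:,300:684]=b2
cv2.imwrite("pics/f.png",np.vstack([a,r]))
E
```

```text
[ 0.49206296 -0.32295568  0.2262152 ]
```

View pics/f.png

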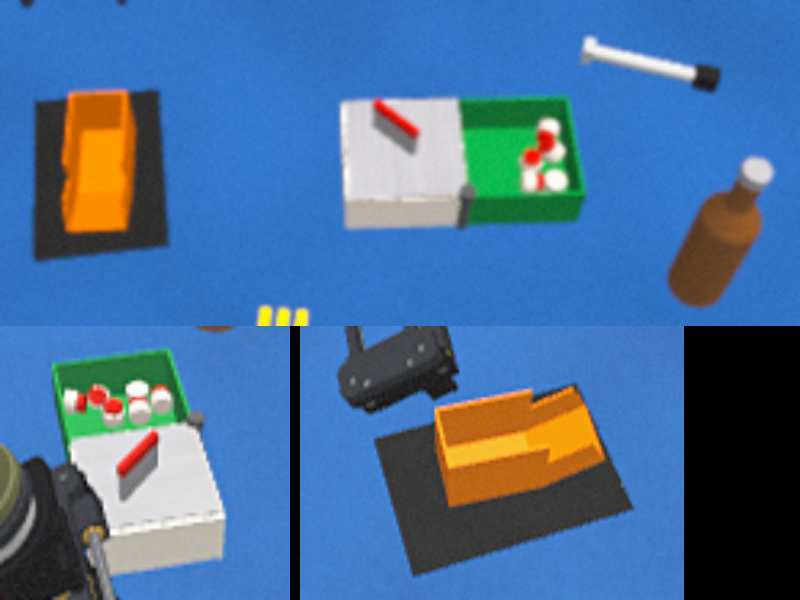

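The final view shows the cup empty and upright on the mat, the stoppers grouped in the green pocket at about (545,155), and the gate over the white pocket. The bottle and pusher stand as before. I hand it in.

```bash
python3 -c "
from cell import sign_off
print(sign_off())"
```

```text
the job is handed in; nothing more can be done
None
```

The job is handed in after about 33 s: the gate was pushed to its stop over the white pocket, the stoppers were then poured into the green pocket, and the empty cup stands upright on its mat. The bottle, gauge and pusher were never touched. I couldn't count all six stoppers in the last picture, but the cup looked empty and its weight matched an empty cup.

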